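Fan and lock a nest of handled parts pans

TASK

Nest the three handled parts pans with their handles fanned. First nudge the pink pan's handle sideways, without lifting it out, until it slips off the yellow pan's handle and the pink pan drops flat into the yellow one, which must stay about where it is; then set the teal pan into the pink one, lowering it rather than dropping it, and press it gently down on its sprung nubs until it is fully home. Finish with the three handles clearly apart side by side, all within a quarter turn, and leave the carton, jar and tape roll alone.

Things in the scene. Friction and masses are not known exactly. Their poses are not given: they have to be found in the camera images.
- yellow_mid (a point): Centre of the yellow pan: on its axis, 23 mm above its underside. Open round tapered pan 46 mm high, outer radius 52 mm at base, 62 at rim, wall 3, floor 4; z = up its axis. Bar handle 14 mm wide, 14 thick, along the pan's -x from rim to 110 mm from the axis. 0.5 kg, loose on the table, handle roughly towards the robot. Pushing pink may turn it a little by friction.
- yellow_grip (a point): Point on the yellow handle's centreline, 90 mm from the pan's axis, 50.5 mm above its underside (handle spans 43.5 to 57.5 mm, so it passes over the rims of pans below); -x runs out along the handle. 
- pink_mid (a point): Centre of the pink pan: on its axis, 23 mm above its underside. Open round tapered pan 46 mm high, outer radius 47 mm at base, 57 at rim, wall 3, floor 4; z = up its axis. Bar handle 14 mm wide, 14 thick, along the pan's -x from rim to 160 mm from the axis. About 0.18 kg. Starts in the yellow pan, cocked about 5 degrees, its handle lying on the yellow handle.
- pink_grip (a point): Point on the pink handle's centreline, 90 mm from the pan's axis, 50.5 mm above its underside (handle spans 43.5 to 57.5 mm, so it passes over the rims of pans below); -x runs out along the handle. Pink's handle reaches 50 mm beyond yellow's end, so it can be pushed there at any height without meeting yellow's. Once the handles are some 16 degrees apart pink drops flat, its centre then 4 mm above yellow's.
- teal_mid (a point): Centre of the teal pan: on its axis, 23 mm above its underside. Open round tapered pan 46 mm high, outer radius 42 mm at base, 52 at rim, wall 3, floor 4; z = up its axis. Bar handle 14 mm wide, 14 thick, along the pan's -x from rim to 150 mm from the axis. About 0.18 kg. Starts upright, alone on the table, handle roughly towards the robot. Home = its centre 4 mm above pink's.
- teal_grip (a point): Point on the teal handle's centreline, 90 mm from the pan's axis, 50.5 mm above its underside (handle spans 43.5 to 57.5 mm, so it passes over the rims of pans below); -x runs out along the handle. A good place to pinch the handle from above, across its 14 mm width.
- teal_floor (a point): Middle of the teal pan's inner floor (4 mm above its underside). Three black sprung nubs stick out 6.3 mm from its outer wall, 14 mm above its underside, and rub on pink's wall: by its own weight teal stops several mm short of home; 10 to 25 N, slowly straight down here takes it home, floor on floor, and it stays. The floor is 39 mm in radius.
- carton: Off-white closed carton, 70 x 90 x 75 mm high, origin at the centre of its underside. Leave alone.
- jar: Closed jar, radius 30 mm, 85 mm high, origin at the centre of its underside. Leave alone.
- tape: Roll of brown tape lying flat, outer radius 48 mm, 45 mm high, origin at the centre of its underside. Leave alone.
Things that resemble listed ones, but are neither listed nor needed, are in the scene too. Of the things like the part that bears yellow_mid, leave any that is blue or white; of the rest the smaller one is meant.

How it is judged:
On the way, in this order (a step that is already met when the one before it is completed fails the run):
1. the pink pan, pushed aside, has dropped flat into the yellow one (z of pink_mid in the frame of yellow_mid below 0.0075 m and angle between pink_mid's own z axis and vertical below 0.04 rad and horizontal distance between yellow_grip and pink_grip above 0.018 m), for 0.2 s.
2. the teal pan is set inside the pink one while still held by the fingers, within about 15 mm of home (z of teal_mid in the frame of pink_mid below 0.019 m and horizontal distance between teal_mid and pink_mid below 0.012 m and contact force between the fingers and teal above 1 N), for 0.1 s.
At the end, for the whole second after the job is handed in: Pink flat in yellow: centre at most 7.5 mm above yellow's; teal home in pink: centre at most 6.2 mm above pink's, within 7 mm sideways; tilt of pink under 0.04, teal 0.03 rad, yellow upright on the table; points 90 mm out on the handles pairwise 31 to 135 mm apart (20 to 97 degrees); all at rest (z of pink_mid in the frame of yellow_mid below 0.0075 m and angle between pink_mid's own z axis and vertical below 0.04 rad and z of teal_mid in the frame of pink_mid below 0.0062 m and horizontal distance between teal_mid and pink_mid below 0.007 m and angle between each of teal_mid, yellow_mid's own z axis and vertical below 0.03 rad and height (world z) of yellow_mid below 0.03 m and horizontal distance between yellow_grip and pink_grip between 0.031 and 0.135 m and horizontal distance between yellow_grip and teal_grip between 0.031 and 0.135 m and horizontal distance between pink_grip and teal_grip between 0.031 and 0.135 m and linear speed of each of yellow, pink, teal below 0.02 m/s); the robot touches nothing.
It fails at once if the pink pan is lifted out of the yellow one (centre over 30 mm above the yellow centre) (z of pink_mid in the frame of yellow_mid above 0.03 m).
It fails at once if the yellow pan is shifted by more than 30 mm, or its handle point by more than 45 mm (distance of yellow_mid from where it was at the start of the episode above 0.03 m or distance of yellow_grip from where it was at the start of the episode above 0.045 m).
It fails at once if the teal pan is pressed or slammed on the pink one with more than 70 N of contact force (the nubs' squeeze included) (contact force between teal and pink above 70 N).
It fails at once if the carton, jar or tape roll is moved by more than 25 mm (distance of any of carton, jar, tape from where it was at the start of the episode above 0.025 m).
It also fails if it takes over 67 s, if anything falls off the work surface, if the arm or the gripper's body presses on something with over 40 N, if the wrist force passes 120 N, or if a joint passes its speed limit or range.

ROBOT

A 6-joint arm with a two-finger parallel gripper is mounted at the origin on the work surface. World frame = base frame: x ahead of the robot, y to its left, z up, the work surface at z = 0. Lengths are in m, angles in rad, forces in N, time in s.
With the tool pointing down it reaches from about 0.275 to 1 m from the base axis. Payload 8.4 kg.
Tool frame: the origin (TCP) lies on the centre line of the jaws, within the pads' length; the fingertips stand 17 mm ahead of it and the grasp point (between the pads) lies 2 mm behind it (bot.tcp_to_tips is the y of the fingertips in the tool frame, in m); y points along the fingers, z is the direction in which the jaws open and shut, and the axes are right-handed (so a half turn about y gives the same grasp; the last joint's range is limited). The gripper opens to 85 mm and grips with 20 to 120 N. Pads are 22 mm wide; open, the fingers measure 114 mm over their backs; the gripper's body (76 mm by 85 mm) begins 54 mm behind the grasp point. The pads swing forward as they close: fully open they stand 13 mm farther back than shut.
Start: joints at [1.213, 0.353, 1.633, -0, 1.155, -0.002], TCP at [0.218, 0.586, 0.248] pointing down, gripper open.
Joint ranges: [-2.63, 2.63], [-0.92, 2.1], [0.06, 2.66], [-1.3, 4.44], [0, 2.69], [-3.02, 3.02]. Speed limits (rad/s): [2.22, 2.22, 2.79, 3.14, 3.14, 3.14].

INTERFACE

Orientations are given as a unit quaternion [x, y, z, w].
In Python, from workcell import bot, hand, kinematics, get_obs, vision, hand_in gives the robot as it stands. The module is installed in compiled form; this text tells all that it offers. Calls block until the motion is done:
- bot.reach(position, orientation): joint-space move of the TCP to a pose.
- bot.servo_line(position, ori=None, velocity=0.15): straight line of the TCP; ori=None keeps the orientation; velocity is the mean speed in m/s.
- bot.goto_joints(angles): joint-space move.
- hand.move_gripper(opening, strength=None): finger opening in m; strength is the grip in N (None keeps the last); returns when the fingers have stopped.
- bot.dwell(seconds).
- kinematics.solve_ik(position, orientation): joint angles nearest the present ones, or None.
- get_obs(): the state.
- vision.read_camera(name): name is "scene" or "side" or "wrist"; returns a dict with "frame" (400x640x3 uint8, red, green, blue), "intrinsics" (3x3 intrinsics, pixels), "view" (4x4, takes a point from world to camera coordinates). Camera axes: x right, y down, z forward; pixel columns grow to the right and rows downward; lengths in m; the calibration is good to about 2 mm. A picture is of the moment at which its call begins. There is no depth.
A pose or a line that the arm cannot do raises bot.IKError and nothing moves.
- hand_in(): hands the job in, once; it reports no verdict.
The state is a dict: "time_s": time; "joint_pos": joint angles; "joint_vel": joint speeds; "joint_efforts": joint torques, N m; "position": TCP position; "orientation": TCP orientation; "wrist_force": force on the tool from outside, world axes, zero at the start; "ft_torque": the same for the moment, N m; "gripper_width": finger opening in m.
Only numpy, scipy, OpenCV 4.12 (cv2) and the standard library are available. Lean on these libraries where they do the work, as an engineer would, in place of code of your own. Each camera call takes 0.05 s, during which the arm holds its last target.

## Working session

There is one attempt and no reset: what is moved stays moved. The work goes in short steps, each a Python script; the robot and the scene stay as the last script left them, time stands still between calls to the robot, and variables do not carry over. Pictures are saved under pics/ and viewed, and the job is handed in when it is done.

```bash
mkdir -p pics; cat > h.py <<'E'
import numpy as np, cv2
from workcell import bot, hand, kinematics, get_obs, vision, hand_in
def snap(name,tag):
    d=vision.read_camera(name); cv2.imwrite(f'pics/{tag}.png',cv2.cvtColor(d['frame'],cv2.COLOR_RGB2BGR)); np.savez(f'pics/{tag}.npz',**d); return d
def ray(d,u,v):
    K=np.array(d['intrinsics']);V=np.array(d['view']);R=V[:3,:3];t=V[:3,3]
    return -R.T@t, R.T@np.linalg.solve(K,[u,v,1.])
def onz(d,u,v,z):
    c,r=ray(d,u,v); return c+r*(z-c[2])/r[2]
def proj(d,p):
    K=np.array(d['intrinsics']);V=np.array(d['view']);q=K@(V[:3,:3]@np.array(p)+V[:3,3]); return q[:2]/q[2]
E
python3 - <<'E'
from h import *
for n in('scene','side','wrist'):
    d=snap(n,n+'0'); print(n,ray(d,320,200))
o=get_obs();print(o['time_s'],o['position'],o['orientation'],o['wrist_force'],bot.tcp_to_tips)
E
```

```text
scene (array([ 1.34617917, -0.03011052,  0.65640874]), array([-0.79309388,  0.03077595, -0.60833013]))
side (array([0.54192665, 0.85092888, 1.02224099]), array([ 0.04706105, -0.6673497 , -0.7432837 ]))
wrist (array([0.1452305 , 0.61095345, 0.37438661]), array([ 0.27880869, -0.1190835 , -0.95301891]))
0.15 [0.21758775 0.58553882 0.24772772] [ 0.69631582 -0.12519455  0.12506034 -0.69557927] [-0.02748527  0.35511905  1.34534508] 0.017
```

View pics/scene0.png

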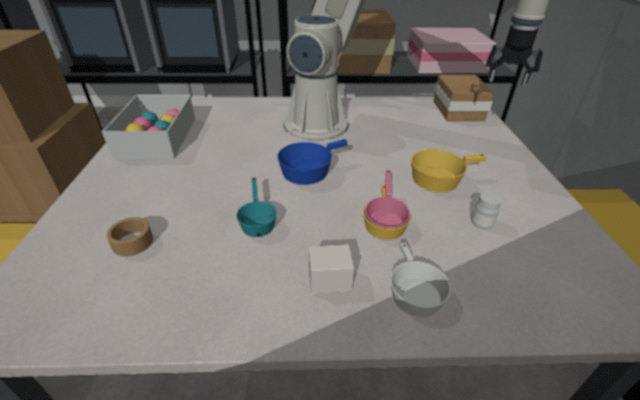

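View pics/side0.png

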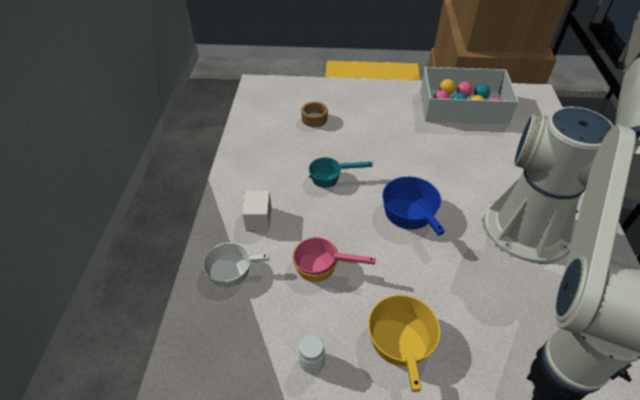

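View pics/wrist0.png

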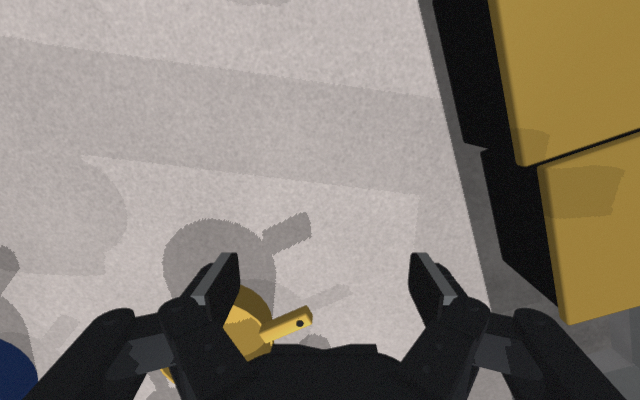

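```bash
python3 - <<'E'
import cv2
a=cv2.imread('pics/scene0.png')[150:250,220:430]; b=cv2.imread('pics/side0.png')[145:295,280:400]
cv2.imwrite('pics/c1.png',cv2.resize(a,None,fx=3.8,fy=3.8,interpolation=cv2.INTER_CUBIC));cv2.imwrite('pics/c2.png',cv2.resize(b,None,fx=4,fy=4,interpolation=cv2.INTER_CUBIC))
E
```

```text
(no output)
```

View pics/c1.png

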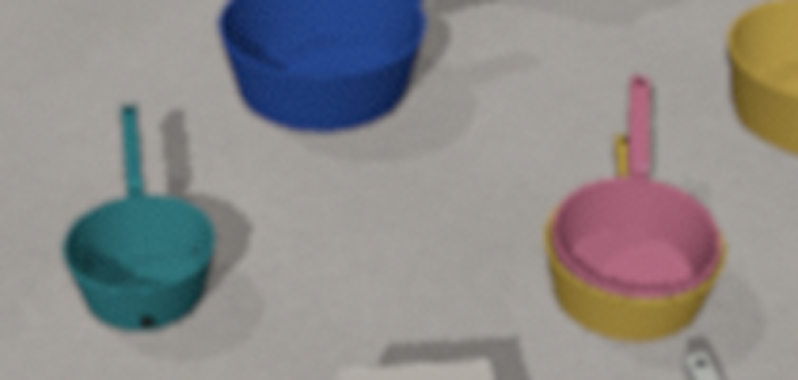

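View pics/c2.png

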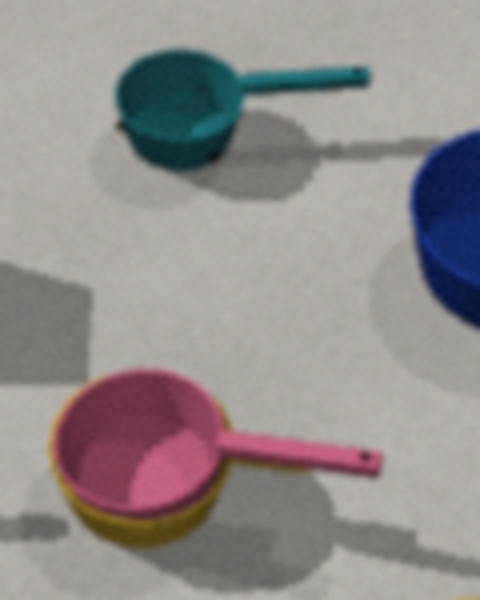

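```bash
cat >> h.py <<'E'
from scipy.optimize import least_squares
RNG={'teal':((82,100),80),'pink':((160,179),70),'yellow':((18,32),110)}
def mask(d,c,box=None):
    hsv=cv2.cvtColor(np.ascontiguousarray(d['frame']),cv2.COLOR_RGB2HSV); (a,b),s=RNG[c]
    m=cv2.inRange(hsv,(a,s,40),(b,255,255))
    if box:
        k=np.zeros_like(m);u0,v0,u1,v1=box;k[v0:v1,u0:u1]=1;m=m*k
    n,l,st,_=cv2.connectedComponentsWithStats(m)
    i=1+np.argmax(st[1:,4]); return (l==i).astype(np.uint8)*255, st[i]
def circ(P,r):
    P=np.array(P)[:,:2]; f=lambda c:np.hypot(P[:,0]-c[0],P[:,1]-c[1])-r
    s=least_squares(f,P.mean(0),loss='soft_l1',f_scale=.001); return s.x, np.sqrt(np.mean(f(s.x)**2))
def contour(m):
    c=max(cv2.findContours(m,cv2.RETR_EXTERNAL,cv2.CHAIN_APPROX_NONE)[0],key=cv2.contourArea)[:,0].astype(float)
    return c
E
cat > m.py <<'E'
from h import *
S=np.load('pics/scene0.npz');D=np.load('pics/side0.npz')
for n,d,boxes in(('scene',S,{'teal':(225,170,290,245),'pink':(355,165,420,245),'yellow':(355,190,420,245)}),('side',D,{'teal':(300,150,385,195),'pink':(285,230,385,290),'yellow':(285,230,345,290)})):
  for c,b in boxes.items():
    m,st=mask(d,c,b); print(n,c,st)
    C=contour(m); 
    if c!='yellow':
        open_=cv2.morphologyEx(m,cv2.MORPH_OPEN,np.ones((13,13),np.uint8)); CC=contour(open_)
        # rim: upper contour
        e=cv2.boundingRect(open_); 
        up=[p for p in CC if p[1]<e[1]+e[3]*(.35 if c=='teal' else .5)]
        for z in ([.046] if c=='teal' else [.056,.062]):
            print('  rim',z,circ([onz(d,p[0],p[1],z) for p in up],.052 if c=='teal' else .057))
        x=C[C[:,1]<e[1]-3] if n=='scene' else C[C[:,0]>e[0]+e[2]+2]
        # handle axis: line fit and tip
        ln=cv2.fitLine(x.astype(np.float32),cv2.DIST_L2,0,.01,.01).ravel()
        s=(x-ln[2:])@ln[:2]; dirn=ln[:2]
        t=ln[2:]+dirn*(s.min() if (n=='scene')==(dirn[1]>0) and n=='scene' else s.max() if n=='side' and dirn[0]>0 else s.min() if n=='side' else s.max())
        print('  tip',t,'z.05',onz(d,*t,.0505),'base',onz(d,*(ln[2:]),.0505))
    else:
        lo=[]
        for u in range(int(C[:,0].min())+8,int(C[:,0].max())-7):
            v=C[C[:,0]==u][:,1].max(); lo.append(onz(d,u,v+.5,0))
        print('  base',circ(lo,.052))
def tri(a,b):
    (c1,r1),(c2,r2)=ray(S,*a),ray(D,*b); A=np.stack([r1,-r2],1); x=np.linalg.lstsq(A,c2-c1,rcond=None)[0]
    p,q=c1+x[0]*r1,c2+x[1]*r2; return (p+q)/2,np.linalg.norm(p-q)
print('pink hole/tip',tri((388.4,170.5),(371.2,259.3)))
print('teal tip',tri((253.7,178),(371,163.8)))
E
python3 m.py
```

```text
scene teal [ 237  179   39   58 1141]
  rim 0.046 (array([ 0.60787205, -0.16192128]), np.float64(0.0027996227516914186))
  tip [253.46173397 178.89502168] z.05 [ 0.4542713  -0.18628858  0.0505    ] base [ 0.49914868 -0.17957758  0.0505    ]
scene pink [ 366  170   43   58 1192]
  rim 0.056 (array([0.6129231 , 0.17046164]), np.float64(0.0033139149701649313))
  rim 0.062 (array([0.62092778, 0.16844154]), np.float64(0.003497375790162403))
  tip [387.87928931 169.99848577] z.05 [0.41293911 0.2067977  0.0505    ] base [0.47543129 0.19595136 0.0505    ]
scene yellow [364 209  44  30 396]
  base (array([0.60265198, 0.17031798]), np.float64(0.0008736300305491233))
side teal [309 158  63  29 862]
  rim 0.046 (array([ 0.59812873, -0.15237122]), np.float64(0.0036938688307015634))
  tip [371.0938608  163.42326021] z.05 [ 0.45315147 -0.18531952  0.0505    ] base [ 0.49740741 -0.1784506   0.0505    ]
side pink [ 294  237   81   37 1460]
  rim 0.056 (array([0.60240541, 0.17763753]), np.float64(0.0029361035198995017))
  rim 0.062 (array([0.60194281, 0.18222751]), np.float64(0.003055529076902822))
  tip [374.19302    260.71177808] z.05 [0.44943964 0.18167645 0.0505    ] base [0.49483129 0.17616668 0.0505    ]
side yellow [294 260  45  22 225]
  base (array([0.6047447 , 0.16921801]), np.float64(0.0009476624943757261))
pink hole/tip (array([0.45942703, 0.19694164, 0.07871672]), np.float64(0.0006282027206115121))
teal tip (array([ 0.45291688, -0.18473588,  0.05128259]), np.float64(0.002920343360336256))
```

```bash
cat >> h.py <<'E'
from scipy.spatial.transform import Rotation as Ro
def ori(yaw):  # tool-x horizontal at yaw
    return (Ro.from_euler('z',yaw)*Ro.from_matrix(np.array([[1,0,0],[0,0,1],[0,-1,0]]))).as_quat()
E
python3 - <<'E'
from h import *
d=np.load('pics/scene0.npz'); print('yellow tip',onz(d,383.7,186,.0575))
q=ori(-.15); print(q)
hand.move_gripper(0.0)
print('t',get_obs()['time_s'])
bot.reach([.46,.12,.22],q)
o=get_obs();print(o['time_s'],o['position'],o['joint_pos'],o['gripper_width'])
snap('wrist','w1');snap('side','s1')
E
```

```text
yellow tip [0.50457146 0.1783197  0.0575    ]
[ 0.70511898 -0.0529833   0.0529833  -0.70511898]
t 0.9167
2.8167 [0.46015866 0.12065772 0.22009973] [ 2.53141959e-01  1.51930514e-01  1.97275903e+00  2.42042080e-04
  1.01656792e+00 -1.16833889e+00] -1.6133295527967308e-05
```

View pics/w1.png

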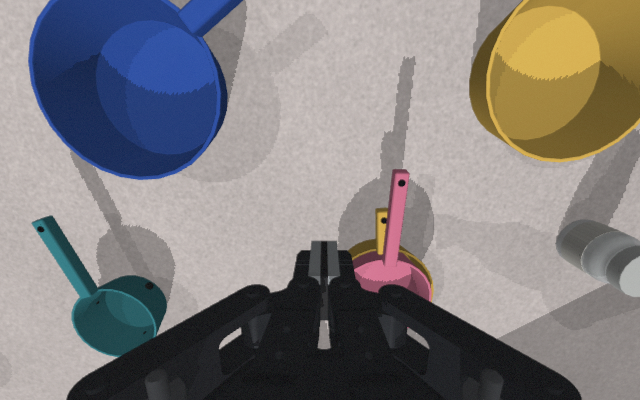

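```bash
python3 - <<'E'
from h import *
d=np.load('pics/w1.npz'); print(ray(d,320,200)); 
print('teal tip hole',onz(d,38,226,.0575),'teal tip',onz(d,43,219,.0575))
print('pink hole',onz(d,402,183,.078),'tip',onz(d,401.5,171,.079),'pink base',onz(d,390,266,.068))
print('yellow hole',onz(d,384,221,.0575),'tip',onz(d,383,210,.0575))
S=np.load('pics/side0.npz')
def tri(D,a,E,b):
    (c1,r1),(c2,r2)=ray(D,*a),ray(E,*b); A=np.stack([r1,-r2],1); x=np.linalg.lstsq(A,c2-c1,rcond=None)[0]
    p,q=c1+x[0]*r1,c2+x[1]*r2; return (p+q)/2,np.linalg.norm(p-q)
print(tri(d,(402,183),S,(371.2,259.3)))
E
```

```text
(array([0.38375163, 0.13054443, 0.34683654]), array([ 0.29757293, -0.05800878, -0.95301917]))
teal tip hole [ 0.45808793 -0.19038727  0.0575    ] teal tip [ 0.45128324 -0.18158098  0.0575    ]
pink hole [0.46252302 0.19375465 0.078     ] tip [0.45060303 0.19385026 0.079     ] pink base [0.55599464 0.17694744 0.068     ]
yellow hole [0.5074151  0.17675865 0.0575    ] tip [0.49485444 0.17679994 0.0575    ]
(array([0.46112428, 0.19475217, 0.07646156]), np.float64(0.003841873456436491))
```

```bash
cat > push.py <<'E'
from h import *
import sys
A=np.array([.604,.170])
def tool(th,off=.0215,r=.14):
    return np.r_[A+r*np.array([-np.cos(th),np.sin(th)])-off*np.array([np.sin(th),np.cos(th)]),.062]
def push(a,b,v=.05):
    for t in np.radians(np.arange(a,b+.1,4)):
        bot.servo_line(tool(t),ori(-t),velocity=v); o=get_obs()
        print(round(np.degrees(t)),o['wrist_force'].round(1),o['time_s'])
E
python3 - <<'E'
from push import *
t=np.radians(10); p=tool(t,.038); p[2]=.12
bot.servo_line(p,ori(-t),velocity=.2)
f=get_obs();print(f['wrist_force'],f['time_s']);p[2]=.062; bot.servo_line(p,velocity=.12)
push(10,30)
snap('scene','sc2');snap('side','s2');snap('wrist','w2')
E
python3 -c "
import cv2
a=cv2.imread('pics/sc2.png')[150:250,330:460];b=cv2.imread('pics/s2.png')[215:315,270:400]
cv2.imwrite('pics/c3.png',cv2.hconcat([cv2.resize(x,None,fx=3,fy=3,interpolation=2) for x in(a,b)]))"
```

```text
[ 0.52325575 -0.26530972  0.70965965] 3.6
10 [ 0.5 -0.6 -0.3] 4.7167
14 [ 0.2  0.2 -0.8] 5.0667
18 [ 0.1  0.  -0.2] 5.4167
22 [ 0.8 -0.6 -1.1] 5.7667
26 [-0.1  1.  -0.7] 6.1167
30 [-0.9  0.3  1.2] 6.4667
```

View pics/c3.png

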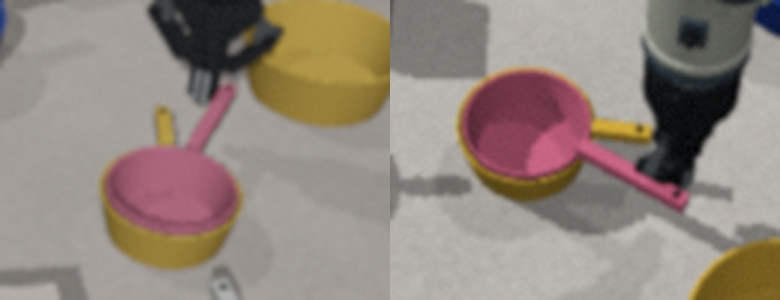

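View pics/w2.png

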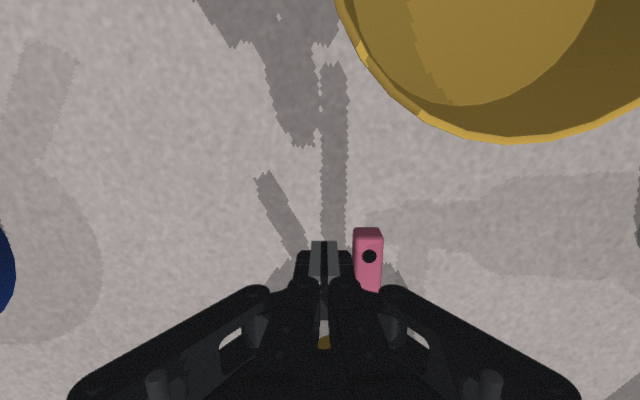

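```bash
python3 - <<'E'
from h import *
W=np.load('pics/w2.npz');D=np.load('pics/s2.npz');S=np.load('pics/sc2.npz')
def tri(D,a,E,b):
    (c1,r1),(c2,r2)=ray(D,*a),ray(E,*b); A=np.stack([r1,-r2],1); x=np.linalg.lstsq(A,c2-c1,rcond=None)[0]
    p,q=c1+x[0]*r1,c2+x[1]*r2; return (p+q)/2,np.linalg.norm(p-q)
ps=((680-390)/3+270,215+193/3)
print('pink hole',tri(W,(369,257),D,ps), onz(W,369,257,.0615),onz(D,*ps,.0615))
ys=((640-390)/3+270,215+130/3); yc=(330+163/3,150+113/3)
p=onz(D,*ys,.0575);print('yellow hole',p,onz(S,*yc,.0575))
for c in('yellow',):
  for n,d,b in(('sc',S,(360,200,415,245)),('si',D,(285,230,340,290))):
    m,st=mask(d,c,b);C=contour(m)
    lo=[onz(d,u,C[C[:,0]==u][:,1].max()+.5,0) for u in range(int(C[:,0].min())+8,int(C[:,0].max())-7)]
    print(n,st,circ(lo,.052))
E
```

```text
pink hole (array([0.47191731, 0.24501718, 0.06463579]), np.float64(0.006052525339612517)) [0.47608802 0.24231953 0.0615    ] [0.47005061 0.24597883 0.0615    ]
yellow hole [0.50386255 0.18230193 0.0575    ] [0.51249408 0.17875927 0.0575    ]
sc [364 212  46  27 401] (array([0.60263068, 0.17023976]), np.float64(0.0008827177580935585))
si [292 257  42  25 219] (array([0.60321469, 0.16926329]), np.float64(0.0009136099627349951))
```

```bash
python3 - <<'E'
from push import *
push(34,38)
t=np.radians(38); p=tool(t,.03); bot.servo_line(p,velocity=.1); p[2]=.16; bot.servo_line(p,velocity=.25)
hand.move_gripper(.05,60)
bot.reach([.40,-.17,.20],ori(0.15))
print(get_obs()['time_s'],get_obs()['gripper_width'])
snap('scene','sc3');snap('side','s3');snap('wrist','w3')
E
python3 -c "
import cv2
a=cv2.imread('pics/sc3.png')[150:250,330:460];b=cv2.imread('pics/s3.png')[215:315,270:400]
cv2.imwrite('pics/c4.png',cv2.hconcat([cv2.resize(x,None,fx=3,fy=3,interpolation=2) for x in(a,b)]))"
```

```text
34 [ 0.7  0.4 -0.2] 6.9667
38 [-0.5  0.5 -0.7] 7.3167
10.1667 0.050145202778684964
```

View pics/c4.png

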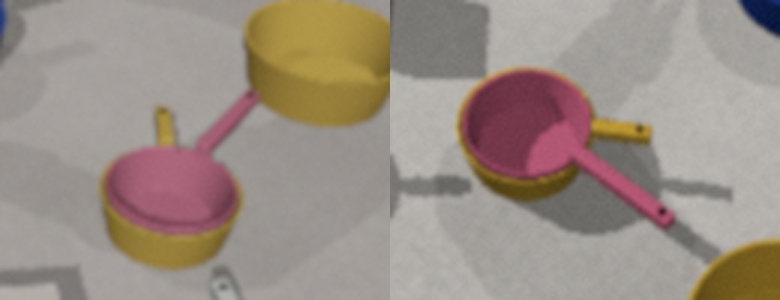

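View pics/w3.png

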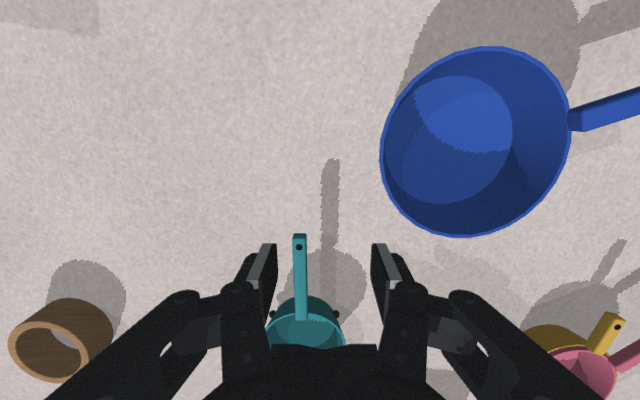

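View pics/s3.png

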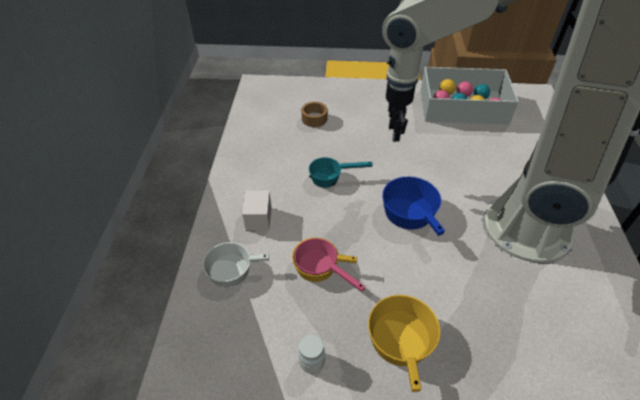

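```bash
python3 - <<'E'
from h import *
W=np.load('pics/w3.npz');D=np.load('pics/s3.npz')
for p in((299.5,235),(299.5,247),(301,318)): print(onz(W,*p,.0575))
m,st=mask(W,'teal',(260,225,350,350)); 
for v in (240,260,280,300,310):
    x=np.where(m[v])[0]; x=x[(x>285)&(x<315)]; print(v,x.min(),x.max(),onz(W,x.mean(),v,.0575))
print('pink hole',onz(D,270+(665-390)/3,215+210/3,.0615),'yellow hole',onz(D,270+(640-390)/3,215+129/3,.0575))
print('blue',onz(D,411,190,.06),onz(D,441,230,.06))
E
```

```text
[ 0.4487114  -0.18842808  0.0575    ]
[ 0.46196144 -0.18675168  0.0575    ]
[ 0.54819289 -0.17416341  0.0575    ]
240 293 305 [ 0.45426467 -0.18823547  0.0575    ]
260 293 306 [ 0.47673164 -0.18488296  0.0575    ]
280 294 306 [ 0.50026504 -0.18137132  0.0575    ]
300 287 314 [ 0.52494263 -0.17768894  0.0575    ]
310 286 314 [ 0.53786122 -0.17659494  0.0575    ]
pink hole [0.48240795 0.26291963 0.0615    ] yellow hole [0.50387776 0.18126139 0.0575    ]
blue [ 0.33819683 -0.06835814  0.06      ] [0.26741171 0.07700749 0.06      ]
```

```bash
python3 - <<'E'
from h import *
q=ori(.148)
bot.reach([.511,-.180,.12],q)
bot.servo_line([.511,-.180,.048],velocity=.1)
hand.move_gripper(0.0,90)
o=get_obs();print(o['gripper_width'],o['position'],o['wrist_force'],o['time_s'])
bot.servo_line([.511,-.180,.16],velocity=.1)
o=get_obs();print(o['gripper_width'],o['position'],o['wrist_force'],o['ft_torque'],o['time_s'])
snap('scene','sc4');snap('side','s4');snap('wrist','w4')
E
python3 -c "
import cv2
a=cv2.imread('pics/sc4.png')[110:240,200:330];b=cv2.imread('pics/s4.png')[90:220,270:400]
cv2.imwrite('pics/c5.png',cv2.hconcat([cv2.resize(x,None,fx=3,fy=3,interpolation=2) for x in(a,b)]))"
```

```text
0.012663374640580025 [ 0.51122795 -0.18003272  0.04844707] [-0.34906056  0.05929835  5.50682672] 12.2167
0.012399729442152979 [ 0.51055598 -0.17983858  0.15932138] [-0.08403558 -0.08884761 -1.81246508] [-0.01403182  0.14169786  0.05974623] 13.4833
```

View pics/c5.png

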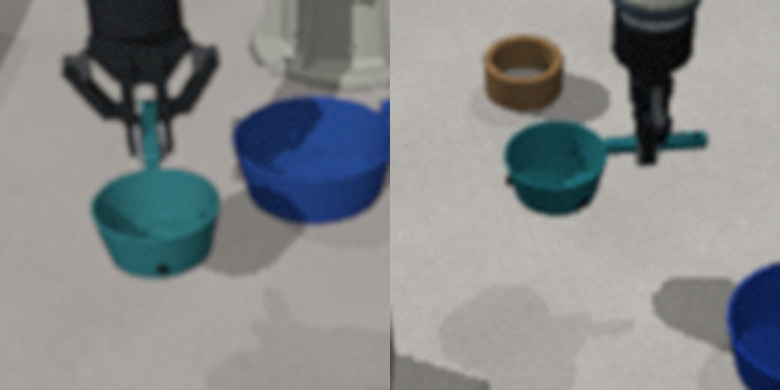

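View pics/w4.png

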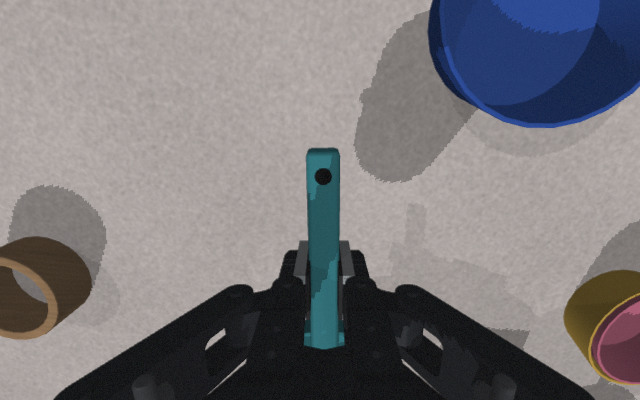

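```bash
python3 - <<'E'
from h import *
W=np.load('pics/w4.npz');D=np.load('pics/s4.npz');S=np.load('pics/sc4.npz');o=get_obs();P=o['position']
for uv in((323,151),(323,177)):
    h=onz(W,*uv,.168); x=np.array([np.cos(.148),np.sin(.148)]); print(h,'dist from tcp along handle',-(h-P)[:2]@x, 'lat',(h-P)[:2]@[-x[1],x[0]])
def tri(D,a,E,b):
    (c1,r1),(c2,r2)=ray(D,*a),ray(E,*b); A=np.stack([r1,-r2],1); x=np.linalg.lstsq(A,c2-c1,rcond=None)[0]
    p,q=c1+x[0]*r1,c2+x[1]*r2; return (p+q)/2,np.linalg.norm(p-q)
print(tri(W,(323,177),D,(270+(702-390)/3,90+139/3)))
# rim of teal in both views via left/right extreme + ellipse
for n,d,b in(('sc',S,(228,155,280,205)),('si',D,(300,120,352,165))):
    m,st=mask(d,'teal',b);C=contour(m);print(n,st)
    pts=C[(C[:,1]<st[1]+.3*st[3])]
    for z in(.15,.155,.16): print(z,circ([onz(d,u,v,z) for u,v in pts],.052))
E
```

```text
[ 0.45082595 -0.1906563   0.168     ] dist from tcp along handle 0.060774648739095605 lat -0.0018321244140864796
[ 0.46144302 -0.18907896  0.168     ] dist from tcp along handle 0.05004105462646358 lat -0.001837620903657875
(array([ 0.45801466, -0.18757334,  0.16068338]), np.float64(0.010291336416577854))
sc [ 231  155   42   47 1224]
0.15 (array([ 0.50475188, -0.13326761]), np.float64(0.010774641289604044))
0.155 (array([ 0.51268767, -0.13177332]), np.float64(0.010701173612863503))
0.16 (array([ 0.52061329, -0.13028193]), np.float64(0.010629209192890749))
si [308 131  44  30 843]
0.15 (array([ 0.59054698, -0.16489423]), np.float64(0.009816093026243597))
0.155 (array([ 0.59027341, -0.15876184]), np.float64(0.00966390941447014))
0.16 (array([ 0.58998698, -0.15263097]), np.float64(0.009508770927472486))
```

```bash
cat > place.py <<'E'
from h import *
TH=np.radians(-30); R=.0892
def tcp(A,z): return [A[0]-R*np.cos(TH),A[1]+R*np.sin(TH),z]
E
python3 - <<'E'
from place import *
bot.reach(tcp((.603,.170),.17),ori(-TH)); 
bot.servo_line(tcp((.603,.170),.125),velocity=.1)
o=get_obs();print(o['position'],o['wrist_force'],o['time_s'],o['gripper_width'])
snap('scene','sc5');snap('side','s5');snap('wrist','w5')
E
python3 -c "
import cv2
a=cv2.imread('pics/sc5.png')[130:250,330:450];b=cv2.imread('pics/s5.png')[190:310,270:390]
cv2.imwrite('pics/c6.png',cv2.hconcat([cv2.resize(x,None,fx=3.3,fy=3.3,interpolation=2) for x in(a,b)]))"
```

```text
[0.52600382 0.12502739 0.12506186] [ 0.07035648  0.68000784 -1.59681607] 15.4 0.012278490037565773
```

View pics/c6.png

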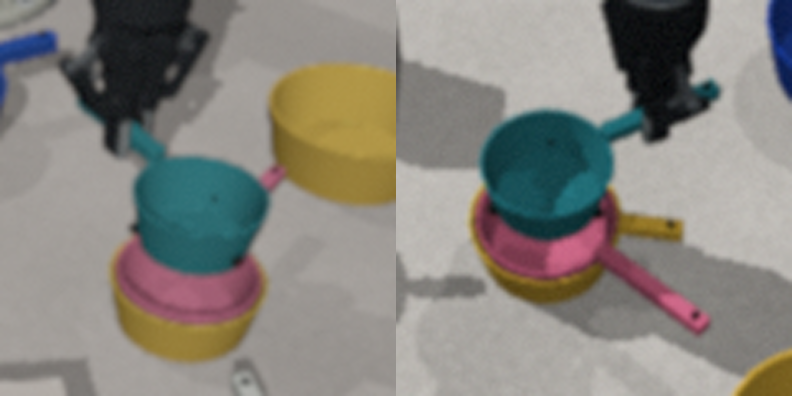

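View pics/w5.png

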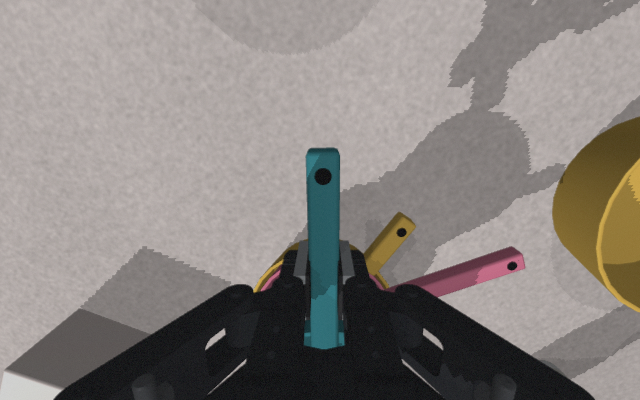

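```bash
python3 - <<'E'
from h import *
D4=np.load('pics/s4.npz');D5=np.load('pics/s5.npz');S5=np.load('pics/sc5.npz');D3=np.load('pics/s3.npz')
def pl(d,uv,P,yaw):
    c,r=ray(d,*uv); n=np.array([-np.sin(yaw),np.cos(yaw),0]); s=n@(P-c)/(n@r); p=c+s*r
    return 'rad from tcp %.4f z %.4f'%(-(p-P)@[np.cos(yaw),np.sin(yaw),0],p[2]-P[2])
P4=np.array([.5106,-.1798,.1593]);P5=np.array([.526,.125,.1251])
print('s4 hole',pl(D4,(270+(702-390)/3,90+139/3),P4,.148))
print('s4 handle near pan',pl(D4,(270+(606-390)/3,90+145/3),P4,.148))
h=lambda x,y:(270+(x-396)/3.3,190+y/3.3)
print('s5 hole',pl(D5,h(713,92),P5,.5236),'near pan top centre',pl(D5,h(604,132),P5,.5236))
# control: teal on table s3
A=np.array([.511,-.180,.048]); m,st=mask(D3,'teal',(300,150,385,195));C=contour(m)
print('s3 ctl tip right',pl(D3,(371,163.5),A,.148),'near',pl(D3,(342,165),A,.148))
for n,d,b in(('s4',D4,(300,120,400,170)),('s3',D3,(300,150,385,195))):
    m,st=mask(d,'teal',b)
    print(n,[(u,np.where(m[:,u])[0].min(),np.where(m[:,u])[0].max()) for u in range(340,376,3) if m[:,u].any()])
E
```

```text
s4 hole rad from tcp 0.0583 z -0.0015
s4 handle near pan rad from tcp -0.0373 z -0.0020
s5 hole rad from tcp 0.0589 z -0.0061 near pan top centre rad from tcp -0.0384 z -0.0018
s3 ctl tip right rad from tcp 0.0585 z -0.0009 near rad from tcp -0.0335 z 0.0003
s4 [(340, np.int64(136), np.int64(146)), (343, np.int64(136), np.int64(140)), (346, np.int64(136), np.int64(140)), (349, np.int64(136), np.int64(139)), (352, np.int64(135), np.int64(138))]
s3 [(340, np.int64(164), np.int64(170)), (343, np.int64(164), np.int64(167)), (346, np.int64(163), np.int64(167)), (349, np.int64(163), np.int64(167)), (352, np.int64(163), np.int64(167)), (355, np.int64(163), np.int64(166)), (358, np.int64(163), np.int64(166)), (361, np.int64(162), np.int64(166)), (364, np.int64(162), np.int64(166)), (367, np.int64(162), np.int64(165)), (370, np.int64(162), np.int64(165))]
```

```bash
cat >> h.py <<'E'
def basefit(d,c,box,z,r,mg=8):
    m,st=mask(d,c,box);C=contour(m)
    lo=[onz(d,u,C[C[:,0]==u][:,1].max()+.5,z) for u in range(int(C[:,0].min())+mg,int(C[:,0].max())-mg+1)]
    return st,circ(lo,r)
E
python3 - <<'E'
from h import *
D=np.load('pics/s5.npz');S=np.load('pics/sc5.npz')
print(basefit(S,'yellow',(360,200,415,245),0,.052),basefit(D,'yellow',(285,238,336,290),0,.052))
for mg in(8,10,12):
  print(basefit(S,'teal',(372,190,412,216),.0766,.042,mg),basefit(D,'teal',(295,235,333,266),.0766,.042,mg))
# control on table
S0=np.load('pics/sc3.npz');D0=np.load('pics/s3.npz')
print('table teal',basefit(S0,'teal',(230,200,285,245),0,.042,10),basefit(D0,'teal',(305,168,345,195),0,.042,10))
E
```

```text
(array([364, 212,  45,  27, 399], dtype=int32), (array([0.60259834, 0.17010184]), np.float64(0.0008919279985946968))) (array([292, 248,  41,  34, 221], dtype=int32), (array([0.60322363, 0.16943817]), np.float64(0.0008481296484016927)))
(array([372, 190,  39,  23, 720], dtype=int32), (array([0.59971134, 0.17068064]), np.float64(0.001470678258882453))) (array([295, 235,  38,  27, 840], dtype=int32), (array([0.6022139 , 0.16889985]), np.float64(0.0007602395703141818)))
(array([372, 190,  39,  23, 720], dtype=int32), (array([0.59999176, 0.17159931]), np.float64(0.0013293855283258136))) (array([295, 235,  38,  27, 840], dtype=int32), (array([0.60197858, 0.16901208]), np.float64(0.000767102367325793)))
(array([372, 190,  39,  23, 720], dtype=int32), (array([0.60048998, 0.17169679]), np.float64(0.0012258198245988393))) (array([295, 235,  38,  27, 840], dtype=int32), (array([0.60180762, 0.16911102]), np.float64(0.0007792506686497934)))
table teal (array([ 237,  200,   39,   37, 1066], dtype=int32), (array([ 0.59596367, -0.16494591]), np.float64(0.002382988089268573))) (array([309, 168,  33,  20, 476], dtype=int32), (array([ 0.59564821, -0.16598475]), np.float64(0.0013112677131619918)))
```

```bash
python3 - <<'E'
from place import *
A=(.6045,.170)
bot.servo_line(tcp(A,.100),velocity=.06); bot.dwell(.2)
f0=get_obs()['wrist_force']; print(f0)
z=.100
while z>.0625:
    z-=.0025; bot.servo_line(tcp(A,z),velocity=.03); o=get_obs(); f=o['wrist_force']-f0
    print(round(z,4),f.round(1),o['position'][2].round(4))
    if f[2]>5: break
bot.dwell(.2);o=get_obs();print(o['wrist_force']-f0,o['ft_torque'],o['time_s'],o['gripper_width'])
snap('scene','sc6');snap('side','s6')
E
python3 -c "
import cv2
a=cv2.imread('pics/sc6.png')[130:250,330:450];b=cv2.imread('pics/s6.png')[190:310,270:390]
cv2.imwrite('pics/c7.png',cv2.hconcat([cv2.resize(x,None,fx=3.3,fy=3.3,interpolation=2) for x in(a,b)]))"
```

```text
[ 0.56457101  0.79179721 -1.13830783]
0.0975 [-0.1 -0.6 -1.1] 0.0974
0.095 [-0.3 -1.  -0.6] 0.0948
0.0925 [-0.5 -0.1 -0.8] 0.0923
0.09 [-0.3 -0.4 -1.3] 0.0898
0.0875 [-1.  -1.7  0.1] 0.0873
0.085 [-0.8 -0.7 -0.9] 0.0848
0.0825 [-0.8 -0.8 -0.6] 0.0823
0.08 [-0.4 -1.2 -1.4] 0.0799
0.0775 [ 0.2 -0.4 -0.6] 0.0774
0.075 [ 0.5 -1.2 -0.8] 0.0749
0.0725 [-0.1 -1.6  0.4] 0.0724
0.07 [-1.2 -1.5  0.4] 0.0699
0.0675 [-0.7 -1.7  0.4] 0.0674
0.065 [ 0.7 -1.4  1.4] 0.0649
0.0625 [-0.5 -1.2  3.3] 0.0625
[-0.40661595 -2.40609292  2.66039852] [-0.06581191 -0.45902716 -0.08557723] 20.2667 0.012139993679351294
```

View pics/c7.png

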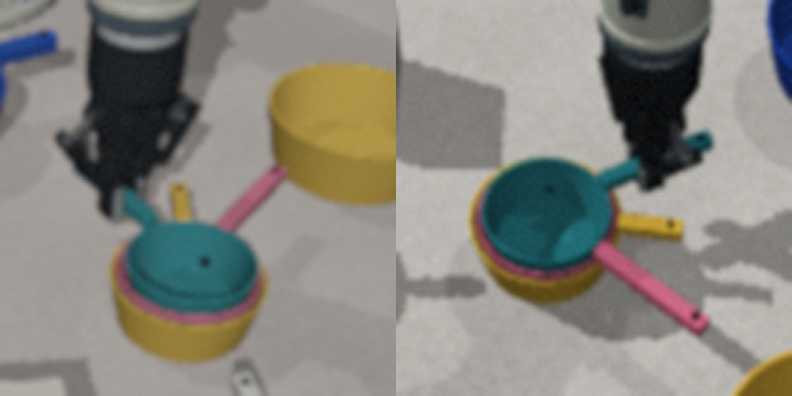

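```bash
cat > press.py <<'E'
from h import *
def press(A,fmax=19,zend=.0275,z0=.040):
    bot.servo_line([A[0],A[1],z0],velocity=.08); bot.dwell(.2); f0=get_obs()['wrist_force'].copy(); z=z0
    while z>zend-.006:
        z-=.0007; bot.servo_line([A[0],A[1],z],velocity=.012); o=get_obs(); f=o['wrist_force']-f0
        print(round(z,4),o['position'][2].round(4),f.round(1))
        if f[2]>fmax: break
    bot.dwell(.3);o=get_obs();print((o['wrist_force']-f0).round(1),o['time_s'])
E
python3 - <<'E'
from place import *
from press import press
A=(.6045,.170)
p=get_obs()['position']
hand.move_gripper(.028)
print(get_obs()['gripper_width'])
bot.servo_line([p[0],p[1],.13],velocity=.12)
hand.move_gripper(0.,40)
snap('scene','sc7');snap('side','s7')
bot.servo_line([A[0],A[1],.12],velocity=.2)
press(A)
snap('side','s8')
E
python3 -c "
import cv2
a=cv2.imread('pics/sc7.png')[130:250,330:450];b=cv2.imread('pics/s7.png')[190:310,270:390]
cv2.imwrite('pics/c8.png',cv2.hconcat([cv2.resize(x,None,fx=3.3,fy=3.3,interpolation=2) for x in(a,b)]))"
```

```text
0.028090577726929418
0.0393 0.0393 [-1.1 -0.8 -0. ]
0.0386 0.0385 [0.2 0.  0.1]
0.0379 0.0378 [ 0.7 -0.5 -0.1]
0.0372 0.0371 [-0.2  0.6 -0.9]
0.0365 0.0364 [-0.3 -0.4 -0.8]
0.0358 0.0358 [ 0.1 -0.3  0.1]
0.0351 0.0352 [-0.3 -0.2  2.5]
0.0344 0.0346 [-0.1 -0.6  2.8]
0.0337 0.0338 [ 1.5 -1.   1.9]
0.033 0.0331 [1.9 0.4 3.4]
0.0323 0.0324 [ 0.2 -0.4  4.7]
0.0316 0.0317 [0.4 0.7 4.6]
0.0309 0.0311 [ 0.5 -0.5  5.4]
0.0302 0.0305 [-0.1  0.1  6. ]
0.0295 0.0298 [-0.6  0.5  6.6]
0.0288 0.0292 [0.1 0.6 6.1]
0.0281 0.0291 [-3.1 -0.1 13.6]
0.0274 0.029 [-4.8 -0.6 20.9]
[-4.6 -0.9 21.3] 28.6167
```

View pics/c8.png

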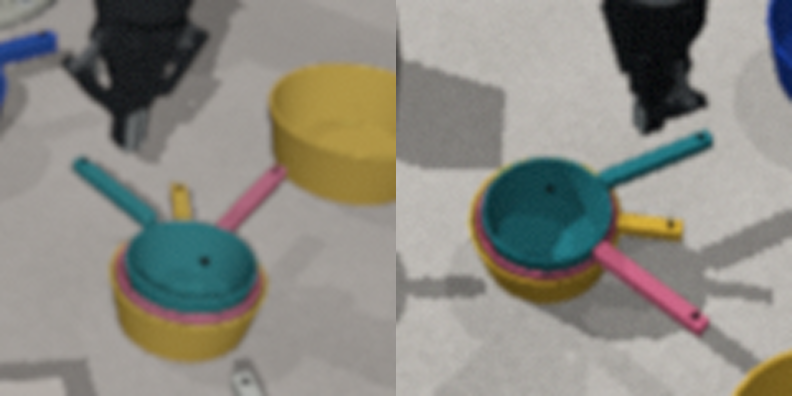

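```bash
python3 - <<'E'
from h import *
A=(.6045,.170)
bot.servo_line([*A,.035],velocity=.03);bot.servo_line([*A,.16],velocity=.15)
bot.reach([.40,.0,.28],ori(0)); bot.dwell(.3)
print(get_obs()['time_s'],get_obs()['wrist_force'])
S=snap('scene','sc9');D=snap('side','s9');snap('wrist','w9')
print(basefit(S,'yellow',(360,200,415,245),0,.052),basefit(D,'yellow',(285,238,336,290),0,.052))
E
python3 -c "
import cv2
a=cv2.imread('pics/sc9.png')[130:250,330:450];b=cv2.imread('pics/s9.png')[190:310,270:390]
cv2.imwrite('pics/c9.png',cv2.hconcat([cv2.resize(x,None,fx=3.3,fy=3.3,interpolation=2) for x in(a,b)]))"
```

```text
31.475 [ 0.42268069  0.81013012 -0.49977938]
(array([364, 212,  45,  27, 398], dtype=int32), (array([0.60259834, 0.17010184]), np.float64(0.0008919279985946968))) (array([292, 248,  40,  34, 221], dtype=int32), (array([0.60284964, 0.16942755]), np.float64(0.0008839140488734319)))
```

View pics/c9.png

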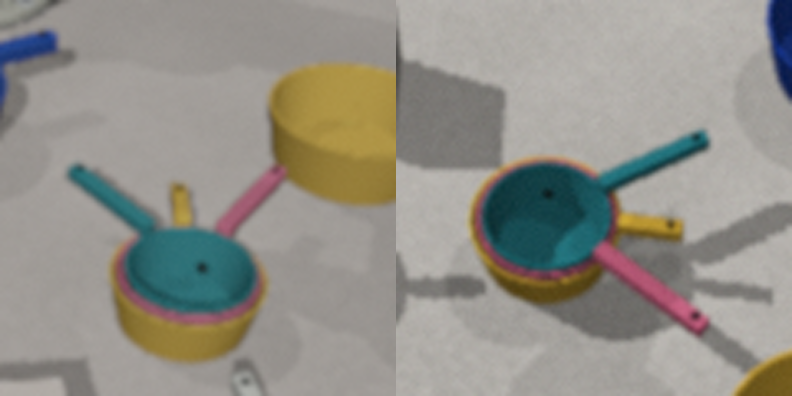

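View pics/s9.png

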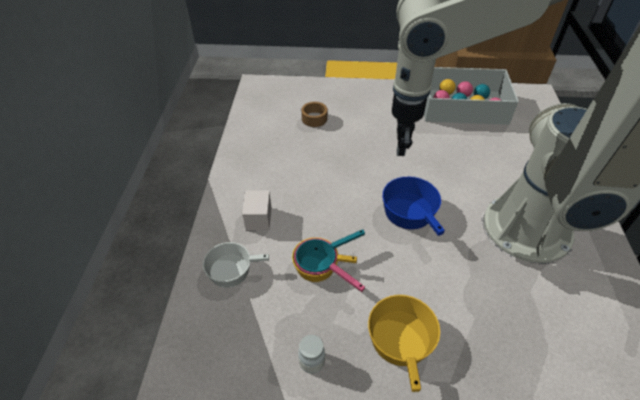

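```bash
python3 - <<'E'
from h import *
S=np.load('pics/sc9.npz');D=np.load('pics/s9.npz')
a=lambda x,y:(330+x/3.3,130+y/3.3); b=lambda x,y:(270+(x-396)/3.3,190+y/3.3)
for n,p,q,z in(('teal',a(75,170),b(704,138),.0655),('yellow',a(179,189),b(671,226),.0575),('pink',a(279,171),b(697,319),.0615)):
    h=(onz(S,*p,z)+onz(D,*q,z))/2; print(n,h,np.linalg.norm(onz(S,*p,z)-onz(D,*q,z)),'deg',np.degrees(np.arctan2(h[1]-.1698,.603-h[0])))
E
```

```text
teal [0.48583523 0.0965551  0.0655    ] 0.016229283727279425 deg -32.01133273014664
yellow [0.50724408 0.18079637 0.0575    ] 0.007847157270928617 deg 6.551007023693344
pink [0.48742233 0.26722668 0.0615    ] 0.007879729299804725 deg 40.129352139765224
```

```bash
python3 - <<'E'
from h import *
S=np.load('pics/sc9.npz');D=np.load('pics/s9.npz')
def tri(D,a,E,b):
    (c1,r1),(c2,r2)=ray(D,*a),ray(E,*b); A=np.stack([r1,-r2],1); x=np.linalg.lstsq(A,c2-c1,rcond=None)[0]
    p,q=c1+x[0]*r1,c2+x[1]*r2; return (p+q)/2,np.linalg.norm(p-q)
a=lambda x,y:(330+x/3.3,130+y/3.3); b=lambda x,y:(270+(x-396)/3.3,190+y/3.3)
for n,p,q in(('teal',a(77,170),b(704,138)),('yellow',a(179,189),b(671,226)),('pink',a(279,171),b(697,319))): print(n,tri(S,p,D,q))
E
```

```text
teal (array([0.47889077, 0.09548468, 0.05716339]), np.float64(0.0034431620297892297))
yellow (array([0.50391619, 0.18014507, 0.05306252]), np.float64(0.0008598655216577028))
pink (array([0.48440074, 0.26751888, 0.05824292]), np.float64(0.0037192061996200606))
```

View pics/w9.png

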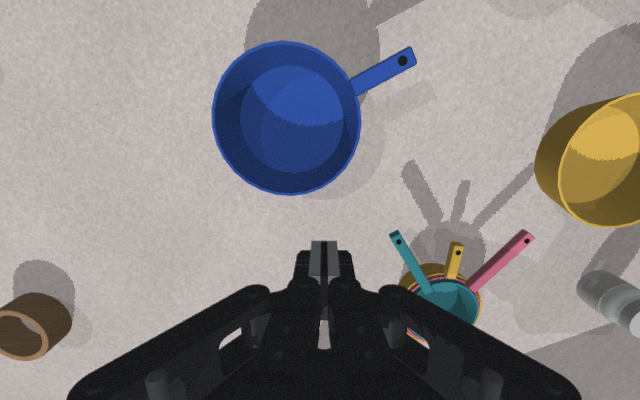

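```bash
python3 - <<'E'
from h import *
for i,(p,y) in enumerate([((.36,.10,.20),0.),((.38,.27,.20),-.3)]):
    bot.reach(p,ori(y)); bot.dwell(.2); snap('wrist',f'wa{i}')
print(get_obs()['time_s'])
E
python3 -c "
import cv2
cv2.imwrite('pics/c10.png',cv2.vconcat([cv2.imread(f'pics/wa{i}.png')[100:400] for i in(0,1)]))"
```

```text
33.4417
```

View pics/c10.png

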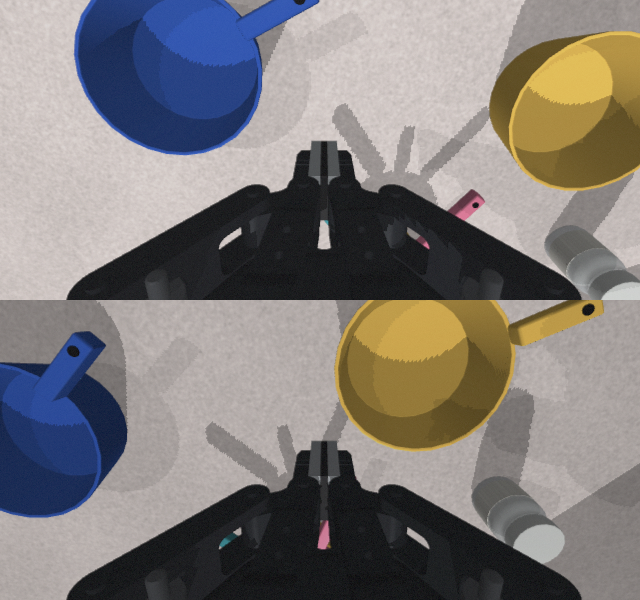

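```bash
python3 - <<'E'
from h import *
for i,(p,y) in enumerate([((.67,.08,.22),0.),((.67,.25,.22),0.)]):
    bot.reach(p,ori(y)); bot.dwell(.2); snap('wrist',f'wb{i}')
print(get_obs()['time_s'])
E
```

```text
35.9667
```

View pics/wb0.png

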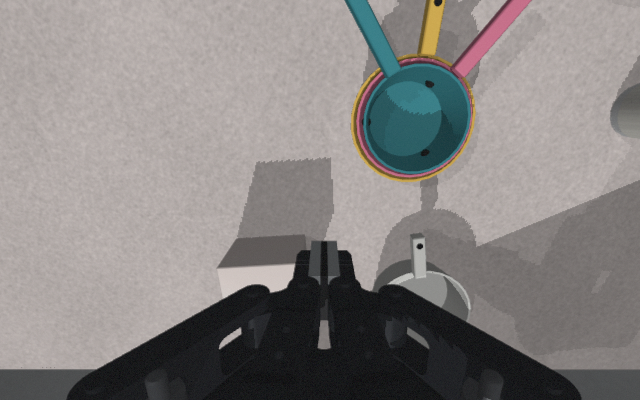

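View pics/wb1.png

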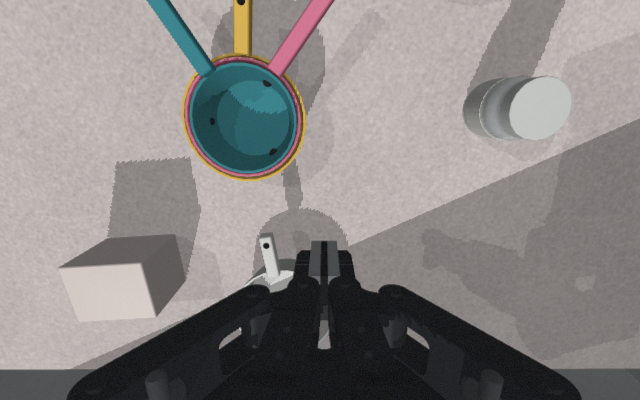

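```bash
python3 - <<'E'
from h import *
from press import press
A=np.array([.604,.170]);u=np.array([.848,-(-.53)])
bot.reach([*(A+.018*u),.12],ori(.55))
press(A+.018*u,14,z0=.033)
bot.servo_line([*(A+.018*u),.04],velocity=.05)
print('near');press(A-.018*u,14,z0=.033)
p=get_obs()['position']
bot.servo_line([p[0],p[1],.036],velocity=.03);bot.servo_line([p[0],p[1],.2],velocity=.15)
bot.reach([.67,.25,.22],ori(0));bot.dwell(.3)
snap('wrist','wc1');print(get_obs()['time_s'])
E
```

```text
0.0323 0.0323 [-1.   0.4 -1.4]
0.0316 0.0315 [-0.6 -0.5 -0.5]
0.0309 0.0308 [-0.3 -0.8 -1.2]
0.0302 0.0302 [-0.5 -0.8 -2.3]
0.0295 0.0294 [-0.8 -0.6 -0.2]
0.0288 0.0291 [-3.2 -1.4  3.8]
0.0281 0.0291 [-4.6 -2.  11.6]
0.0274 0.029 [-7.  -2.2 17.6]
[-6.5 -2.2 17.4] 40.35
near
0.0323 0.0322 [-0.8 -0.7 -0.5]
0.0316 0.0316 [ 1.1  0.2 -1.5]
0.0309 0.0308 [ 0.9 -0.4 -1.4]
0.0302 0.0301 [ 0.5 -0.5 -0.7]
0.0295 0.0294 [-0.6  0.2 -0.3]
0.0288 0.0291 [-1.4 -1.5  5.5]
0.0281 0.0291 [-3.7 -1.3 11.5]
0.0274 0.029 [-6.1 -1.8 19.4]
[-5.8 -1.9 19.6] 43.8583
46.5417
```

View pics/wc1.png

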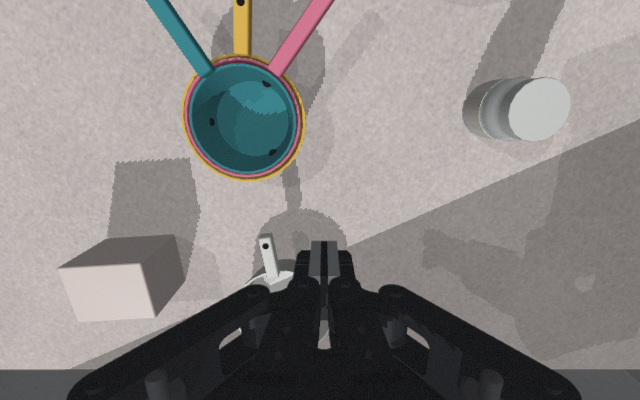

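The floor was touched at the same tool height (29.1 mm, the height expected when teal is home) on both sides. Teal is level and home, and nothing else has moved.

```bash
python3 -c "
from h import *
hand_in(); print(get_obs()['time_s'])"
```

```text
the job is handed in; nothing more can be done
the job is handed in; nothing more can be done
```

The three pans are nested with their handles fanned, and I handed the job in at about 46.5 s of the 67 s. There was no verdict, so the checks below are my own.

**What I did**
- I pushed the pink handle aside, at a point beyond the end of yellow's, until the pink pan dropped flat into the yellow one. The yellow pan's base stayed within about 2 mm, and its handle turned only a couple of degrees.
- I pinched the teal handle, lowered the pan while still held to about 6 mm from home, and released it. Then I pressed it down slowly with about 21 N at the centre, and again with about 17–20 N on either side.

**Last checks**
- **Teal home and level:** on the second round of presses, the fingers met teal's floor at the same height, 29.1 mm at the tool, on both sides. That is the height I expected for home.
- **Handle angles:** about -32° for teal, 6.5° for yellow and 40° for pink. Neighbouring handles are about 39° and 34° apart, 72° overall.
- **Surroundings:** the carton and jar were unmoved between the last wrist pictures. I never went near the tape roll, which looked unmoved in the last side picture. The arm ended clear of everything.

**One check disagreed:** before the side presses, the scene and side views put teal's handle tip about 4 mm too low beyond the usual error. This is near the limit of what those cameras can resolve, but it could have meant a tilt of about 0.03 rad. The even contact heights on the two sides ruled that out.

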